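Gauge a spacer in the tapered slot

ROBOT

A 7-joint arm with a two-finger parallel gripper is mounted at the origin on the work surface. World frame = base frame: x ahead of the robot, y to its left, z up, the work surface at z = 0. Lengths are in mm, angles in degrees, forces in N, time in s.
With the tool pointing down it reaches from about 400 to 850 mm from the base axis. Payload 10.4 kg.
Tool frame: the origin (TCP) lies midway between the tips of the shut fingers; the grasp point (between the pads) lies 19 mm behind it; z points along the fingers, x is the direction in which the jaws open and shut, and the axes are right-handed (so a half turn about z gives the same grasp; the last joint's range is limited). The gripper opens to 85 mm and grips with 20 to 120 N. Pads are 22 mm wide; open, the fingers measure 114 mm over their backs; the gripper's body (76 mm by 85 mm) begins 54 mm behind the grasp point. The pads swing forward as they close: fully open they stand 13 mm farther back than shut.
Start: joints at [-64.721, 19.034, -3.707, 83.658, 1.238, 77.344, -5.071], TCP at [279.585, 559.002, 231.338] pointing down, gripper open.
Joint ranges: [-148.97, 148.97], [-28.65, 121.19], [-84.17, 76.75], [9.2, 138.47], [-72.65, 252.65], [3.7, 117.97], [-149.18, 149.18]. Speed limits (degrees/s): [127.2, 127.2, 159.86, 159.86, 180, 180, 180].

INTERFACE

Orientations are given as [roll, pitch, yaw] about the fixed x, y, z axes, in that order (R = Rz(yaw) Ry(pitch) Rx(roll)).
In Python, from station import bot gives the robot as it stands.
- The arm moves only by the tool servo_tool, never from a script. Its argument "targets" is a list of rows, each an object of numbers: "claw": the finger opening in cm, from 0 to 8.54; "dx", "dy", "dz": the shift along the tool's x, y, z in cm; "wx", "wy", "wz": the turn, a rotation vector about the tool's x, y, z in rad. A call has 1 to 8 rows; each row shifts and turns the commanded pose from where the row before left it, along the tool's axes as they then stand; what a row does not reach is not made up. A row lasts 1/8 s, in which the tool goes at most 62.5 mm and 10.7 degrees, less where a joint would pass 70% of its speed; a pose out of reach is approached as far as the arm can. A call is refused whole if a number of a shift passes 6.25 or a number of a turn 0.188, either way. A call with a gripper value outside its range is refused whole. The fingers move at their own pace and stop on an object; "force" is the grip in N (left out, the last holds). Time passes only in rows, so rows that do not move let the fingers close. It gives the time, the measured TCP pose, the force and the opening at its end, in the units of the state.
- bot.observe(): the state, without advancing time (a new reading comes with each control period).
- bot.get_image(name): name is "side" or "top"; returns the picture (480x640x3 uint8, red, green, blue); there is no depth.
- bot.calibration(name): a dict with "fx", "fy", "cx", "cy" (pixels), "extrinsics" (4x4, takes a point from camera to world coordinates). Camera axes: x right, y up, looking along -z (the intrinsics and any distortion apply to the point x, -y, -z); pixel columns grow to the right and rows downward; lengths in mm; the calibration is good to about 2 mm. A picture is of the moment at which its call begins. calibration takes no time and is no camera call.
- bot.finish_job(): hands the job in, once; it reports no verdict.
The state is a dict: "clock": time; "joint_pos": joint angles; "dq": joint speeds; "effort": joint torques, N m; "tcp_pos": TCP position; "orientation": TCP orientation; "wrist_force": force on the tool from outside, world axes, zero at the start; "moment": the same for the moment, N m; "opening": finger opening in mm.
Only numpy, scipy, OpenCV 4.12 (cv2) and the standard library are available. Lean on these libraries where they do the work, as an engineer would, in place of code of your own. Each camera call takes 0.05 s, during which the arm holds its last target. There are 200 camera calls.

TASK

Measure the unmarked spacer that stands on the small rubber mat: set it upright into the wide end of the gauge's tapered slot and slide it gently towards the narrow end until it wedges snugly between both jaws, and leave it standing there. Then slide the gauge's pointer along its track until it is level with the middle of the spacer, to mark where it stopped. Leave the other spacers in their tray and everything else where it is.

Things in the scene. Friction and masses are not known exactly. Their poses are not given: they have to be found in the camera images.
- gauge: Taper gauge fixed to the bench: aluminium plate 6 mm thick from x = -35 to 130, y = -110 to 55 mm, carrying two steel jaws (tops 24 mm above the bench) and a pointer track. Origin: underside, on the slot's centre line at its wide mouth; x runs along the slot to the narrow end, y left, z up. A spacer slides upright on the plate and wedges at x = 50 to 85 mm, by its diameter.
- jaw_left: Left (+y) steel jaw, 20 mm thick, 18 mm high; origin and axes as the gauge's. The slot between the jaws is 105 mm long, symmetrical about gauge x, 44 mm wide at the mouth (x = 0), 9 mm at the end: each face closes in 1 mm in 6. A spacer off the centre line touches one jaw only and stops too early.
- jaw_right: Right (-y) steel jaw, the mirror image; origin and axes as the gauge's. Wedged means pressed home against both jaws at once, over 4 N on each; a push of 7 to 10 N along the slot does it. More than 16 N on a jaw marks the part.
- pointer (a joint): Position of the pointer along its track, 0 to 0.085 m, growing towards the slot's narrow end (gauge +x); the pointer's middle lies at gauge x = 15 mm + this value, and at gauge y = -85 mm. It stays where it is left; it takes about 1.5 N to move.
- pointer_knob (a point): Middle of the top of the pointer's square black knob (14 x 14 mm, 30 mm tall, top 56 mm above the bench); axes as the gauge's. It stands on a 26 x 22 mm carriage, top 26 mm above the bench; a thin needle points from it squarely to the slot. Knob and spacer are level when they have the same gauge x.
- mat: Black rubber mat 80 x 80 mm, 4 mm thick, fixed to the bench, with the spacer to be measured on it. Origin: centre of the underside.
- tray: Grey open tray fixed to the bench, 100 x 150 mm (x, y), 22 mm high, walls and floor 4 mm thick, with two spacers standing in it that stay there. Origin: centre of the underside.
- spacer_a: One of three look-alike plain aluminium spacers, upright cylinders 75 mm tall, 40 to 115 g, each of a different, unstated diameter between 16 and 26 mm. One stands on the mat, two in the tray; which is where changes. Origin: centre of the underside; z up the axis.
- spacer_b: One of three look-alike plain aluminium spacers, upright cylinders 75 mm tall, 40 to 115 g, each of a different, unstated diameter between 16 and 26 mm. One stands on the mat, two in the tray; which is where changes. Origin: centre of the underside; z up the axis.
- spacer_c: One of three look-alike plain aluminium spacers, upright cylinders 75 mm tall, 40 to 115 g, each of a different, unstated diameter between 16 and 26 mm. One stands on the mat, two in the tray; which is where changes. Origin: centre of the underside; z up the axis.
- heat_sink: Black finned heat sink, 60 x 60 mm, 35 mm high, lying loose; a bystander. Origin: centre of the underside.
- multimeter: Yellow and black hand-held multimeter, 170 x 85 mm, 36 mm thick, 43 mm at its dial, lying loose on its back; a bystander. Origin: centre of the underside.
- screwdriver: Screwdriver lying loose on the bench; a bystander. Its x axis runs along it.
Not all that is in view belongs to the job. There is more than one size of the gauge; the job needs the smallest.

How it is judged:
By the outcome, as a careful person would: the job done as asked, in the order asked, and still so for the second after the job is handed in, with the robot touching nothing.
It also fails if it takes over 72 s, if anything falls off the work surface, if the arm or the gripper's body presses on something with over 40 N, if the wrist force passes 120 N, or if a joint passes its speed limit or range.

## Working session

There is one attempt and no reset: what is moved stays moved. The work goes in short steps, Python scripts to look and compute and a tool call to move; the robot and the scene stay as the last step left them, time stands still between calls to the robot, and variables do not carry over. Pictures are saved under pics/ and viewed, about 8 in all and at most 12, crops included, and the job is handed in when it is done.

Besides the shell and the picture viewer there is one more tool, called after "Call:" as a command line: name --argument value ..., lists and objects as JSON in quotes. servo_tool: Moves the arm, as the interface text tells. Its arguments: {"type":"object","properties":{"targets":{"type":"array"},"force":{"type":"number"}},"required":["targets"]}

```bash
ls; mkdir -p pics; python3 - <<'E'
from station import bot
import cv2,json
for n in("side","top"):
    cv2.imwrite(f"pics/{n}0.png",bot.get_image(n)[:,:,::-1]); print(n,bot.calibration(n))
print(bot.observe())
E
```

```text
pics
side {'fx': 448.0982302173084, 'fy': 448.0982302173084, 'cx': 319.3818478406318, 'cy': 247.73732938831608, 'extrinsics': array([[ 9.29780738e-01,  2.25158285e-01, -2.91224183e-01,
         1.69224278e+02],
       [-3.67459255e-01,  5.20535503e-01, -7.70724650e-01,
        -7.67376668e+02],
       [-2.19425139e-02,  8.23617955e-01,  5.66720381e-01,
         6.63053958e+02],
       [ 0.00000000e+00,  0.00000000e+00,  0.00000000e+00,
         1.00000000e+00]])}
top {'fx': 542.4800093289624, 'fy': 542.4800093289624, 'cx': 321.6761985554242, 'cy': 238.682409624722, 'extrinsics': array([[-6.18136544e-03,  9.92943004e-01, -1.18431334e-01,
         2.92158343e+02],
       [-9.99942575e-01, -5.10080224e-03,  9.42490918e-03,
         5.19843437e+01],
       [ 8.75430283e-03,  1.18482792e-01,  9.92917514e-01,
         1.45187440e+03],
       [ 0.00000000e+00,  0.00000000e+00,  0.00000000e+00,
         1.00000000e+00]])}
{'clock': 0.1, 'joint_pos': array([-64.72158259,  19.06717929,  -3.70822204,  83.70038647,
         1.23753183,  77.34268056,  -5.06884984]), 'dq': array([-0.02493636, -0.09751645,  0.07360462, -0.03201848, -0.08671728,
        0.07694364, -0.09454384]), 'effort': array([ 1.20819241e-03, -6.26747060e+01,  4.88166546e-02, -3.92425597e+01,
        1.62011833e-02,  7.16294002e-03,  4.73714226e-05]), 'tcp_pos': array([279.43371938, 558.68944888, 230.61506242]), 'orientation': array([1.79997289e+02, 7.03469026e-02, 6.34307196e+01]), 'wrist_force': array([0.78202064, 0.49805487, 0.66152426]), 'moment': array([-0.0118567 , -0.0261273 , -0.02723904]), 'opening': 85.33209957295784}
```

View pics/top0.png

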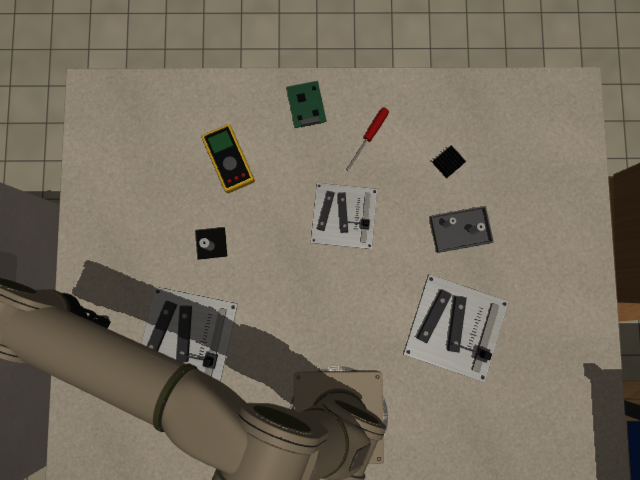

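View pics/side0.png

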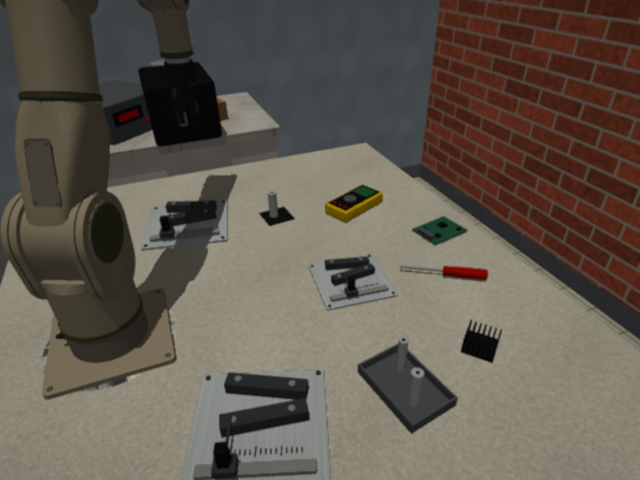

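```bash
cat > h.py <<'E'
import numpy as np
from station import bot
def ray(n,u,v):
    c=bot.calibration(n);E=c["extrinsics"]
    d=E[:3,:3]@np.array([(u-c["cx"])/c["fx"],-(v-c["cy"])/c["fy"],-1.]);return E[:3,3],d
def at(n,u,v,z):
    o,d=ray(n,u,v);return (o+d*(z-o[2])/d[2]).round(1)
def proj(n,p):
    c=bot.calibration(n);E=c["extrinsics"]
    q=E[:3,:3].T@(np.asarray(p,float)-E[:3,3])
    return np.array([c["cx"]+c["fx"]*q[0]/-q[2],c["cy"]+c["fy"]*q[1]/q[2]]).round(1)
def tri(u,v):
    "point from top and side pixel"
    (o1,d1),(o2,d2)=ray("top",*u),ray("side",*v)
    s=np.linalg.lstsq(np.c_[d1,-d2],o2-o1,rcond=None)[0]
    a,b=o1+s[0]*d1,o2+s[1]*d2
    return ((a+b)/2).round(1),np.linalg.norm(a-b).round(1)
E
python3 - <<'E'
import cv2,numpy as np
t=cv2.imread("pics/top0.png");s=cv2.imread("pics/side0.png")
R=lambda im,f:cv2.resize(im,None,fx=f,fy=f,interpolation=cv2.INTER_CUBIC)
g=R(t[175:255,305:385],7)           # 560x560 
m=R(t[220:265,190:230],6)
p=R(s[185:235,255:295],5)
o=np.zeros((560,800,3),np.uint8);o[:,:560]=g;o[:m.shape[0],560:560+m.shape[1]]=m;o[280:280+p.shape[0],560:560+p.shape[1]]=p
cv2.imwrite("pics/c1.png",o)
cv2.imwrite("pics/c2.png",R(s[240:320,300:405],7))
E
```

```text
(no output)
```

View pics/c1.png

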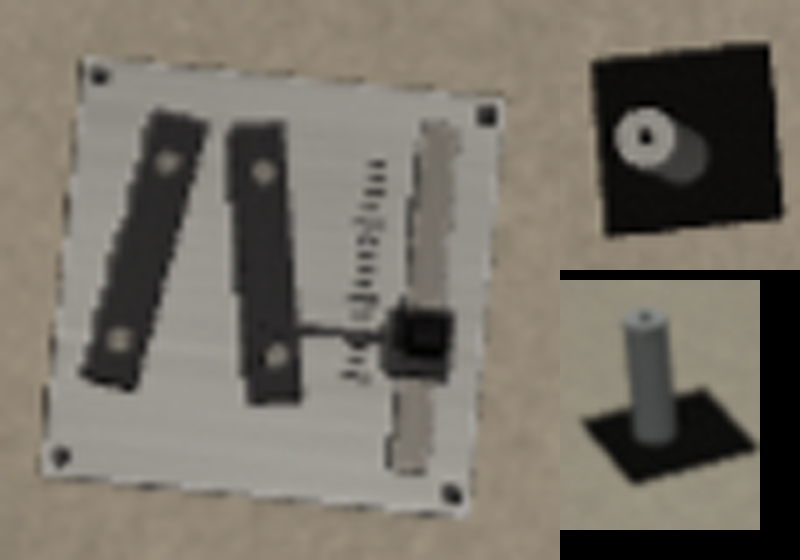

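View pics/c2.png

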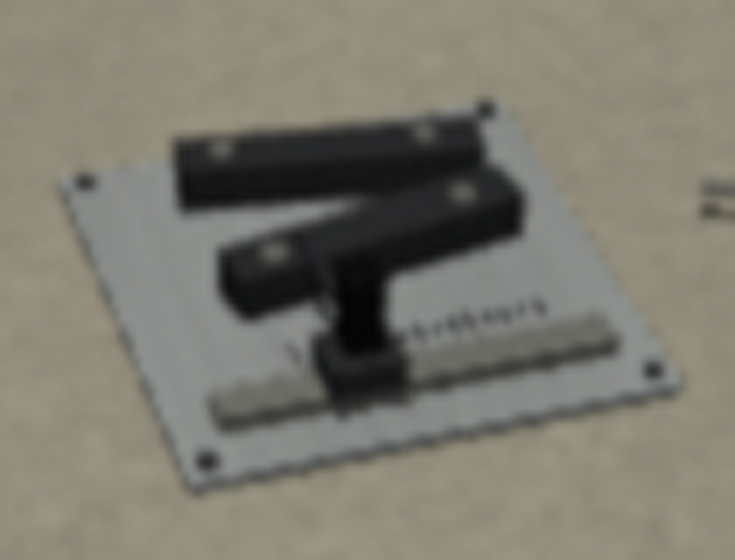

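```bash
cat > fit.py <<'E'
from h import *
from scipy.optimize import least_squares
f=lambda p,o,k:(np.array(p)+.5)/k-.5+np.array(o)
T=[((82,60),(130,55,6)),((507,98),(130,-110,6)),((467,516),(-35,-110,6)),((42,476),(-35,55,6)),
   ((137,391),(0,22,24)),((248,404),(0,-22,24)),((226,125),(105,-4.5,24)),((210,122),(105,4.5,24))]
S=[((62,182),(-35,55,6)),((195,490),(-35,-110,6)),((687,385),(130,-110,6)),((500,102),(130,55,6))]
obs=[("top",f(p,(305,175),7),q) for p,q in T]+[("side",f(p,(300,240),7),q) for p,q in S]
def w(g,q):
    c,s=np.cos(g[2]),np.sin(g[2]);return np.array([g[0]+c*q[0]-s*q[1],g[1]+s*q[0]+c*q[1],q[2]])
def fit(obs):
    return least_squares(lambda g:np.concatenate([proj(n,w(g,q))-u for n,u,q in obs]),[450,0,0],loss="soft_l1",diff_step=1e-4)
if __name__=="__main__":
    for o in(obs,obs[:8],obs[8:]):
        r=fit(o);print(r.x[:2].round(1),np.degrees(r.x[2]).round(2));print(r.fun.reshape(-1,2).round(1).tolist())
    print("knob",at("top",*f((428,335),(305,175),7),56))
    t=f((645-560,137),(190,220),6);b=f((648-560,316-280),(255,185),5)
    print("spacer top",at("top",*t,79),at("side",*b,79),tri(t,b))
    for c in((593-560,62),(768-560,44),(783-560,218),(607-560,236)):print(at("top",*f(c,(190,220),6),4))
    print("base side",at("side",*f((655-560,438-280),(255,185),5),4), [at("top",*f((x-560,137),(190,220),6),79) for x in (615,676)])
    print([at("side",*f((x-560,330-280),(255,185),5),76) for x in (624,670)])
E
python3 fit.py
```

```text
[478.1   0. ] 0.0
[[-1.1, 3.1], [-1.1, -2.6], [5.7, -1.9], [4.9, 4.1], [3.7, 2.4], [4.4, 0.4], [0.5, 1.5], [-0.5, 1.9], [-2.7, 3.4], [4.8, 2.3], [2.2, -2.3], [-4.1, -0.7]]
[478.1   0. ] 0.0
[[-1.1, 3.1], [-1.1, -2.6], [5.7, -1.9], [4.9, 4.1], [3.7, 2.4], [4.4, 0.4], [0.5, 1.5], [-0.5, 1.9]]
[476.8   0. ] 0.0
[[-3.2, 3.5], [4.3, 2.5], [1.7, -2.1], [-4.5, -0.6]]
knob [500.7 -76.1  56. ]
spacer top [447.9 338.8  79. ] [449.4 339.   79. ] (array([448.6, 338.6,  79.3]), np.float64(1.4))
[490.3 378.3   4. ]
[498.1 300.2   4. ]
[419.8 292.3   4. ]
[412.1 370.5   4. ]
base side [445.2 332.    4. ] [array([448. , 351.5,  79. ]), array([447.8, 325.7,  79. ])]
[array([433.6, 333.8,  76. ]), array([457.3, 323.3,  76. ])]
```

```bash
sed -i 's/q\[1\]\/q\[2\]\]).round(1)/q[1]\/q[2]])/; ' h.py; sed -i 's/,diff_step=1e-4/,x_scale=[100,100,1]/' fit.py; python3 fit.py|head -6; python3 - <<'E'
from h import *
from scipy.spatial.transform import Rotation as R
o=bot.observe();print(o["clock"],R.from_euler("xyz",o["orientation"],degrees=True).as_matrix().round(3).tolist())
E
```

```text
[482.8   9.7] -5.78
[[0.2, -0.4], [-0.0, -0.0], [0.6, 0.4], [0.1, 0.3], [0.1, -0.2], [0.7, -0.5], [0.9, 0.1], [-0.2, 0.2], [-0.5, -0.6], [-0.3, -0.9], [0.1, -0.7], [-0.0, -0.9]]
[482.8  10.5] -5.8
[[-0.0, -0.4], [-0.3, -0.0], [0.3, 0.4], [-0.2, 0.3], [-0.2, -0.2], [0.4, -0.5], [0.6, 0.1], [-0.5, 0.2]]
[482.1   7.1] -5.8
[[-0.4, 0.1], [-0.2, -0.1], [0.4, 0.1], [0.2, -0.2]]
0.1 [[0.447, 0.894, -0.001], [0.894, -0.447, -0.001], [-0.001, 0.0, -1.0]]
```

```bash
cat >> h.py <<'E'
from scipy.spatial.transform import Rotation as Rot
G=np.array([482.8,10.0]);GY=np.radians(-5.8)
A=np.array([[np.cos(GY),np.sin(GY)],[-np.sin(GY),np.cos(GY)]])  # world->gauge
def g2w(x,y): return A.T@np.array([x,y])+G
def st():
    o=bot.observe();p=o["tcp_pos"];R=Rot.from_euler("xyz",o["orientation"],degrees=True)
    print("t",round(o["clock"],2),"tcp",p.round(1),"gauge",(A@(p[:2]-G)).round(1),"rpy",o["orientation"].round(2),"F_w",o["wrist_force"].round(1),"Fg",(A@o["wrist_force"][:2]).round(1),"open",round(o["opening"],1))
    return o,p,R
def go(x,y,z):
    o,p,R=st();d=R.inv().apply(np.array([x,y,z])-p)/10
    print("tool cm",d.round(2),"turn to gauge yaw, tip upright:",(R.inv()*Rot.from_euler("xyz",[180,0,-5.8],degrees=True)).as_rotvec().round(4))
E
python3 -c "
from h import *
go(448.3,338.8,200)"
```

```text
t 0.1 tcp [279.4 558.7 230.6] gauge [-257.8  525.3] rpy [1.800e+02 7.000e-02 6.343e+01] F_w [0.8 0.5 0.7] Fg [0.7 0.6] open 85.3
tool cm [-12.11  24.94   3.08] turn to gauge yaw, tip upright: [8.0000e-04 1.0000e-03 1.2083e+00]
```

Call:
servo_tool --targets '[{"wz":0.1725},{"wz":0.1725},{"wz":0.1725},{"wz":0.1725},{"wz":0.1725},{"wz":0.1725},{"wz":0.1725}]' --force 20

```text
invalid input at $.targets[0]: expected keys claw, dx, dy, dz, wx, wy, wz
```

```bash
python3 -c "
from h import *
go(448.3,338.8,140)"
```

```text
t 0.1 tcp [279.4 558.7 230.6] gauge [-257.8  525.3] rpy [1.800e+02 7.000e-02 6.343e+01] F_w [0.8 0.5 0.7] Fg [0.7 0.6] open 85.3
tool cm [-12.1   24.94   9.08] turn to gauge yaw, tip upright: [8.0000e-04 1.0000e-03 1.2083e+00]
```

All keys are needed in each row.

Call:
servo_tool --targets '[{"claw":8.54,"dx":0,"dy":0,"dz":0,"wx":0,"wy":0,"wz":0.1725},{"claw":8.54,"dx":0,"dy":0,"dz":0,"wx":0,"wy":0,"wz":0.1725},{"claw":8.54,"dx":0,"dy":0,"dz":0,"wx":0,"wy":0,"wz":0.1725},{"claw":8.54,"dx":0,"dy":0,"dz":0,"wx":0,"wy":0,"wz":0.1725},{"claw":8.54,"dx":0,"dy":0,"dz":0,"wx":0,"wy":0,"wz":0.1725},{"claw":8.54,"dx":0,"dy":0,"dz":0,"wx":0,"wy":0,"wz":0.1725},{"claw":8.54,"dx":0,"dy":0,"dz":0,"wx":0,"wy":0,"wz":0.1725}]' --force 20

```text
clock: 0.98
tcp_pos: [279.5, 558.8, 230.8]
orientation: [180.0, 0.0, -6.1]
wrist_force: [-0.0, 0.5, -0.9]
opening: 85.2
```

```bash
python3 -c "
from h import *
go(448.3,338.8,140)"
```

```text
t 0.97 tcp [279.5 558.8 230.8] gauge [-257.7  525.4] rpy [ 1.7995e+02  1.0000e-02 -6.0800e+00] F_w [-0.   0.5 -0.9] Fg [-0.1  0.5] open 85.2
tool cm [19.12 20.08  9.1 ] turn to gauge yaw, tip upright: [ 0.0008  0.0002 -0.0049]
```

Call:
servo_tool --targets '[{"claw":8.54,"dx":2.73,"dy":2.87,"dz":1.3,"wx":0,"wy":0,"wz":0},{"claw":8.54,"dx":2.73,"dy":2.87,"dz":1.3,"wx":0,"wy":0,"wz":0},{"claw":8.54,"dx":2.73,"dy":2.87,"dz":1.3,"wx":0,"wy":0,"wz":0},{"claw":8.54,"dx":2.73,"dy":2.87,"dz":1.3,"wx":0,"wy":0,"wz":0},{"claw":8.54,"dx":2.73,"dy":2.87,"dz":1.3,"wx":0,"wy":0,"wz":0},{"claw":8.54,"dx":2.73,"dy":2.87,"dz":1.3,"wx":0,"wy":0,"wz":0},{"claw":8.54,"dx":2.73,"dy":2.87,"dz":1.3,"wx":0,"wy":0,"wz":0},{"claw":8.54,"dx":0,"dy":0,"dz":0,"wx":0,"wy":0,"wz":0}]'

```text
clock: 1.98
tcp_pos: [451.2, 336.1, 139.1]
orientation: [179.8, 0.0, -6.1]
wrist_force: [-0.3, 1.1, 0.4]
opening: 85.5
```

```bash
python3 -c "
from h import *
go(448.3,338.8,45)
import cv2
s=bot.get_image('side');t=bot.get_image('top')
a=cv2.resize(s[120:240,210:330],None,fx=3.3,fy=3.3);b=cv2.resize(t[190:310,150:270],None,fx=3.3,fy=3.3)
cv2.imwrite('pics/a1.png',np.hstack([a,b])[:,:,::-1])"
```

```text
t 1.98 tcp [451.2 336.1 139.1] gauge [-64.4 321.2] rpy [ 1.7984e+02  3.0000e-02 -6.0800e+00] F_w [-0.3  1.1  0.4] Fg [-0.4  1.1] open 85.5
tool cm [-0.31 -0.26  9.41] turn to gauge yaw, tip upright: [ 0.0027  0.0006 -0.0049]
```

View pics/a1.png

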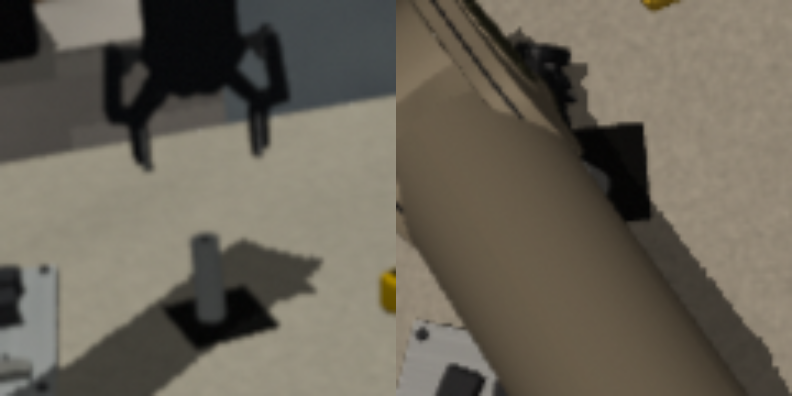

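Call:
servo_tool --targets '[{"claw":8.54,"dx":0,"dy":0,"dz":2.0,"wx":0,"wy":0,"wz":-0.005},{"claw":8.54,"dx":0,"dy":0,"dz":2.0,"wx":0,"wy":0,"wz":0},{"claw":8.54,"dx":0,"dy":0,"dz":0,"wx":0,"wy":0,"wz":0}]'

```text
clock: 2.45
tcp_pos: [448.0, 340.6, 99.3]
orientation: [179.9, 0.1, -5.4]
wrist_force: [0.7, -0.4, -0.1]
opening: 85.3
```

```bash
python3 -c "
from h import *
go(448.3,338.8,45)"
```

```text
t 2.45 tcp [448.  340.6  99.3] gauge [-68.  325.4] rpy [ 1.7991e+02  1.1000e-01 -5.3500e+00] F_w [ 0.7 -0.4 -0.1] Fg [ 0.7 -0.3] open 85.3
tool cm [0.06 0.17 5.43] turn to gauge yaw, tip upright: [0.0015 0.0019 0.0078]
```

Call:
servo_tool --targets '[{"claw":8.54,"dx":0,"dy":0,"dz":1.8,"wx":0,"wy":0,"wz":0.003},{"claw":8.54,"dx":0,"dy":0,"dz":1.8,"wx":0,"wy":0,"wz":0},{"claw":8.54,"dx":0,"dy":0,"dz":1.8,"wx":0,"wy":0,"wz":0},{"claw":8.54,"dx":0,"dy":0,"dz":0,"wx":0,"wy":0,"wz":0},{"claw":6,"dx":0,"dy":0,"dz":0,"wx":0,"wy":0,"wz":0},{"claw":4,"dx":0,"dy":0,"dz":0,"wx":0,"wy":0,"wz":0},{"claw":3.2,"dx":0,"dy":0,"dz":0,"wx":0,"wy":0,"wz":0},{"claw":3.2,"dx":0,"dy":0,"dz":0,"wx":0,"wy":0,"wz":0}]' --force 20

```text
clock: 3.45
tcp_pos: [449.7, 340.1, 46.6]
orientation: [-180.0, -0.0, -5.6]
wrist_force: [-0.0, -0.5, -0.4]
opening: 31.9
```

```bash
python3 -c "
from h import *
go(448.3,338.8,45)"
```

```text
t 3.45 tcp [449.7 340.1  46.6] gauge [-66.3 325. ] rpy [-1.7997e+02 -2.0000e-02 -5.6400e+00] F_w [-0.  -0.5 -0.4] Fg [ 0.  -0.5] open 31.9
tool cm [-0.12  0.14  0.16] turn to gauge yaw, tip upright: [-0.0005 -0.0003  0.0027]
```

Close on it gradually.

Call:
servo_tool --targets '[{"claw":2.8,"dx":-0.1,"dy":0.13,"dz":0,"wx":0,"wy":0,"wz":0},{"claw":2.5,"dx":0,"dy":0,"dz":0,"wx":0,"wy":0,"wz":0},{"claw":2.2,"dx":0,"dy":0,"dz":0,"wx":0,"wy":0,"wz":0},{"claw":1.9,"dx":0,"dy":0,"dz":0,"wx":0,"wy":0,"wz":0},{"claw":1.5,"dx":0,"dy":0,"dz":0,"wx":0,"wy":0,"wz":0},{"claw":1.5,"dx":0,"dy":0,"dz":0,"wx":0,"wy":0,"wz":0}]' --force 20

```text
clock: 4.2
tcp_pos: [448.4, 338.8, 46.4]
orientation: [-180.0, 0.0, -5.6]
wrist_force: [-2.7, -1.8, 2.1]
opening: 24.6
```

```bash
python3 -c "
from h import *
go(448.3,338.8,45)
print(bot.observe()['opening'])"
```

```text
t 4.2 tcp [448.4 338.8  46.4] gauge [-67.5 323.6] rpy [-1.80e+02  1.00e-02 -5.64e+00] F_w [-2.7 -1.8  2.1] Fg [-2.5 -2. ] open 24.6
tool cm [-0.01 -0.    0.14] turn to gauge yaw, tip upright: [-0.      0.0002  0.0028]
24.58121185891129
```

Call:
servo_tool --targets '[{"claw":1.5,"dx":0,"dy":0,"dz":-0.3,"wx":0,"wy":0,"wz":0},{"claw":1.5,"dx":0,"dy":0,"dz":-1.5,"wx":0,"wy":0,"wz":0},{"claw":1.5,"dx":0,"dy":0,"dz":-2,"wx":0,"wy":0,"wz":0},{"claw":1.5,"dx":0,"dy":0,"dz":-1.8,"wx":0,"wy":0,"wz":0},{"claw":1.5,"dx":0,"dy":0,"dz":-0.6,"wx":0,"wy":0,"wz":0},{"claw":1.5,"dx":0,"dy":0,"dz":0,"wx":0,"wy":0,"wz":0}]' --force 40

```text
clock: 4.95
tcp_pos: [448.6, 338.9, 108.7]
orientation: [-180.0, -0.0, -5.6]
wrist_force: [0.3, -0.1, -1.3]
opening: 23.9
```

```bash
python3 -c "
from h import *
go(*g2w(25,0),108)"
```

```text
t 4.95 tcp [448.6 338.9 108.7] gauge [-67.3 323.8] rpy [-1.7996e+02 -2.0000e-02 -5.6400e+00] F_w [ 0.3 -0.1 -1.3] Fg [ 0.3 -0.1] open 23.9
tool cm [ 9.14 32.4   0.05] turn to gauge yaw, tip upright: [-0.0007 -0.0004  0.0028]
```

Call:
servo_tool --targets '[{"claw":1.5,"dx":0.46,"dy":1.62,"dz":0,"wx":0,"wy":0,"wz":0},{"claw":1.5,"dx":1.1,"dy":3.89,"dz":0,"wx":0,"wy":0,"wz":0},{"claw":1.5,"dx":1.46,"dy":5.18,"dz":0,"wx":0,"wy":0,"wz":0},{"claw":1.5,"dx":1.55,"dy":5.51,"dz":0,"wx":0,"wy":0,"wz":0},{"claw":1.5,"dx":1.55,"dy":5.51,"dz":0,"wx":0,"wy":0,"wz":0},{"claw":1.5,"dx":1.46,"dy":5.18,"dz":0,"wx":0,"wy":0,"wz":0},{"claw":1.5,"dx":1.1,"dy":3.89,"dz":0,"wx":0,"wy":0,"wz":0},{"claw":1.5,"dx":0.46,"dy":1.62,"dz":0,"wx":0,"wy":0,"wz":0}]' --force 40

```text
clock: 5.95
tcp_pos: [506.8, 3.1, 107.7]
orientation: [179.9, 0.1, -5.9]
wrist_force: [-0.1, 0.3, -1.7]
opening: 23.6
```

Call:
servo_tool --targets '[{"claw":1.5,"dx":0,"dy":0,"dz":0,"wx":0,"wy":0,"wz":0},{"claw":1.5,"dx":0,"dy":0,"dz":0,"wx":0,"wy":0,"wz":0},{"claw":1.5,"dx":0,"dy":0,"dz":0,"wx":0,"wy":0,"wz":0}]'

```text
clock: 6.32
tcp_pos: [507.3, 8.3, 108.1]
orientation: [-180.0, 0.0, -5.5]
wrist_force: [0.4, 0.3, -1.5]
opening: 24.2
```

```bash
python3 -c "
from h import *
go(*g2w(25,0),108)
import cv2
s=bot.get_image('side');t=bot.get_image('top')
a=cv2.resize(s[190:310,300:420],None,fx=3.3,fy=3.3);b=cv2.resize(t[160:280,290:410],None,fx=3.3,fy=3.3)
cv2.imwrite('pics/a2.png',np.hstack([a,b])[:,:,::-1])
for p in ((60-19,0),(60+0,0)): 
  pass
print(proj('side',[*g2w(25,0),6+28]))"
```

```text
t 6.33 tcp [507.3   8.3 108.1] gauge [24.5  0.8] rpy [-1.7999e+02  2.0000e-02 -5.5500e+00] F_w [ 0.4  0.3 -1.5] Fg [0.3 0.4] open 24.2
tool cm [0.05 0.08 0.01] turn to gauge yaw, tip upright: [-0.0002  0.0004  0.0044]
[338.01650829 264.15735896]
```

View pics/a2.png

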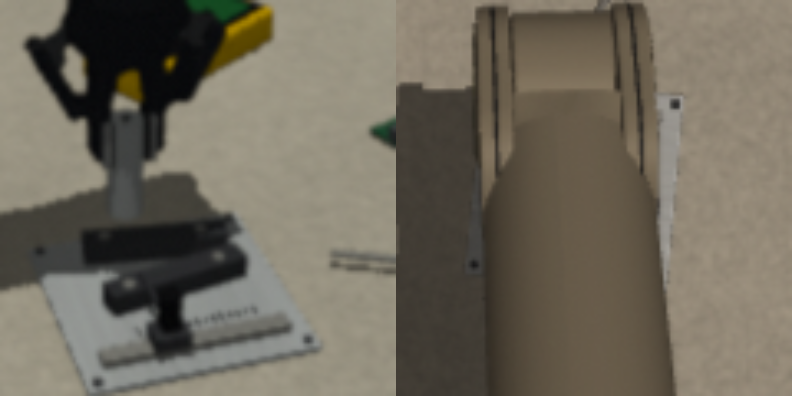

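```bash
python3 -c "
from h import *
c=g2w(24.5,.8)
for z in (40,50,60,66): 
  for r in (0,12): print(z,r,((proj('side',[c[0]-r*.35,c[1]-r*.94,z])-[300,190])*3.3).round(0))
print('top',((proj('side',[c[0],c[1],141])-[300,190])*3.3).round(0))"
```

```text
40 0 [124. 237.]
40 12 [125. 248.]
50 0 [124. 226.]
50 12 [125. 236.]
60 0 [124. 214.]
60 12 [125. 224.]
66 0 [124. 207.]
66 12 [125. 217.]
top [125. 116.]
```

Call:
servo_tool --targets '[{"claw":1.5,"dx":0.05,"dy":0.08,"dz":0,"wx":0,"wy":0,"wz":0.004},{"claw":1.5,"dx":0,"dy":0,"dz":1.5,"wx":0,"wy":0,"wz":0},{"claw":1.5,"dx":0,"dy":0,"dz":1.5,"wx":0,"wy":0,"wz":0},{"claw":1.5,"dx":0,"dy":0,"dz":1.5,"wx":0,"wy":0,"wz":0},{"claw":1.5,"dx":0,"dy":0,"dz":0.9,"wx":0,"wy":0,"wz":0},{"claw":1.5,"dx":0,"dy":0,"dz":0.3,"wx":0,"wy":0,"wz":0},{"claw":1.5,"dx":0,"dy":0,"dz":0,"wx":0,"wy":0,"wz":0},{"claw":1.5,"dx":0,"dy":0,"dz":0,"wx":0,"wy":0,"wz":0}]'

```text
clock: 7.42
tcp_pos: [508.3, 6.6, 51.7]
orientation: [-180.0, -0.0, -5.9]
wrist_force: [0.8, -0.8, -0.7]
opening: 24.1
```

```bash
python3 -c "
from h import *
go(*g2w(25,0),48)"
```

```text
t 7.42 tcp [508.3   6.6  51.7] gauge [25.8 -0.8] rpy [-1.7998e+02 -5.0000e-02 -5.8700e+00] F_w [ 0.8 -0.8 -0.7] Fg [ 0.9 -0.7] open 24.1
tool cm [-0.08 -0.08  0.37] turn to gauge yaw, tip upright: [-0.0004 -0.0008 -0.0012]
```

Call:
servo_tool --targets '[{"claw":1.5,"dx":0,"dy":0,"dz":0.15,"wx":0,"wy":0,"wz":0},{"claw":1.5,"dx":0,"dy":0,"dz":0.1,"wx":0,"wy":0,"wz":0},{"claw":1.5,"dx":0,"dy":0,"dz":0.05,"wx":0,"wy":0,"wz":0},{"claw":1.5,"dx":0,"dy":0,"dz":0,"wx":0,"wy":0,"wz":0}]'

```text
clock: 7.92
tcp_pos: [508.0, 6.5, 48.4]
orientation: [-180.0, -0.0, -5.9]
wrist_force: [-1.5, -0.3, 1.4]
opening: 23.7
```

Call:
servo_tool --targets '[{"claw":1.5,"dx":0,"dy":0,"dz":0.05,"wx":0,"wy":0,"wz":0},{"claw":1.5,"dx":0,"dy":0,"dz":0.02,"wx":0,"wy":0,"wz":0}]'

```text
clock: 8.18
tcp_pos: [508.1, 6.6, 48.3]
orientation: [-180.0, -0.0, -5.9]
wrist_force: [-6.1, -0.2, 13.1]
opening: 23.7
```

```bash
python3 -c "
from h import *
go(*g2w(25,0),48)"
```

```text
t 8.18 tcp [508.1   6.6  48.3] gauge [25.5 -0.8] rpy [-179.96   -0.     -5.88] F_w [-6.1 -0.2 13.1] Fg [-6.1 -0.8] open 23.7
tool cm [-0.05 -0.08  0.03] turn to gauge yaw, tip upright: [-0.0006 -0.     -0.0013]
```

Call:
servo_tool --targets '[{"claw":1.5,"dx":0,"dy":0,"dz":-0.1,"wx":0,"wy":0,"wz":0},{"claw":1.5,"dx":0.3,"dy":0,"dz":0,"wx":0,"wy":0,"wz":0},{"claw":1.5,"dx":0.5,"dy":0,"dz":0,"wx":0,"wy":0,"wz":0},{"claw":1.5,"dx":0.5,"dy":0,"dz":0,"wx":0,"wy":0,"wz":0},{"claw":1.5,"dx":0.3,"dy":0,"dz":0,"wx":0,"wy":0,"wz":0},{"claw":1.5,"dx":0.2,"dy":0,"dz":0,"wx":0,"wy":0,"wz":0},{"claw":1.5,"dx":0,"dy":0,"dz":0,"wx":0,"wy":0,"wz":0},{"claw":1.5,"dx":0,"dy":0,"dz":0,"wx":0,"wy":0,"wz":0}]'

```text
clock: 9.18
tcp_pos: [525.8, 4.6, 48.6]
orientation: [-180.0, 0.0, -5.9]
wrist_force: [-1.0, -0.0, -1.2]
opening: 24.0
```

```bash
python3 -c "
from h import *
go(*g2w(44,0),48)"
```

```text
t 9.18 tcp [525.8   4.6  48.6] gauge [43.3 -1. ] rpy [-1.7999e+02  1.0000e-02 -5.8800e+00] F_w [-1.  -0.  -1.2] Fg [-1.  -0.1] open 24.0
tool cm [ 0.07 -0.1   0.06] turn to gauge yaw, tip upright: [-0.0001  0.0001 -0.0014]
```

Call:
servo_tool --targets '[{"claw":1.5,"dx":0,"dy":0,"dz":0.02,"wx":0,"wy":0,"wz":0},{"claw":1.5,"dx":0.3,"dy":0,"dz":0,"wx":0,"wy":0,"wz":0},{"claw":1.5,"dx":0.3,"dy":0,"dz":0,"wx":0,"wy":0,"wz":0},{"claw":1.5,"dx":0.1,"dy":0,"dz":0,"wx":0,"wy":0,"wz":0},{"claw":1.5,"dx":0,"dy":0,"dz":0,"wx":0,"wy":0,"wz":0}]'

```text
clock: 9.8
tcp_pos: [533.0, 3.9, 48.4]
orientation: [-180.0, -0.0, -5.9]
wrist_force: [-0.8, -0.3, -0.3]
opening: 24.1
```

```bash
python3 -c "
from h import *
go(*g2w(57,0),48)"
```

```text
t 9.8 tcp [533.    3.9  48.4] gauge [50.5 -1. ] rpy [-1.7999e+02 -1.0000e-02 -5.8800e+00] F_w [-0.8 -0.3 -0.3] Fg [-0.8 -0.4] open 24.1
tool cm [ 0.65 -0.1   0.04] turn to gauge yaw, tip upright: [-0.0001 -0.0002 -0.0013]
```

Call:
servo_tool --targets '[{"claw":1.5,"dx":0.1,"dy":0,"dz":0,"wx":0,"wy":0,"wz":0},{"claw":1.5,"dx":0.1,"dy":0,"dz":0,"wx":0,"wy":0,"wz":0},{"claw":1.5,"dx":0,"dy":0,"dz":0,"wx":0,"wy":0,"wz":0}]'

```text
clock: 10.18
tcp_pos: [534.7, 4.0, 48.4]
orientation: [-180.0, 0.0, -5.9]
wrist_force: [-3.0, 1.8, 4.3]
opening: 24.1
```

Call:
servo_tool --targets '[{"claw":1.5,"dx":0.1,"dy":0,"dz":0,"wx":0,"wy":0,"wz":0},{"claw":1.5,"dx":0,"dy":0,"dz":0,"wx":0,"wy":0,"wz":0}]'

```text
clock: 10.42
tcp_pos: [535.6, 3.9, 48.4]
orientation: [-180.0, 0.0, -5.9]
wrist_force: [-3.6, 1.7, 5.3]
opening: 24.2
```

Call:
servo_tool --targets '[{"claw":1.5,"dx":0.1,"dy":0,"dz":0,"wx":0,"wy":0,"wz":0},{"claw":1.5,"dx":0,"dy":0,"dz":0,"wx":0,"wy":0,"wz":0}]'

```text
clock: 10.68
tcp_pos: [536.6, 3.9, 48.4]
orientation: [-180.0, 0.0, -5.9]
wrist_force: [-5.0, 2.4, 6.1]
opening: 24.0
```

Call:
servo_tool --targets '[{"claw":1.5,"dx":0,"dy":0,"dz":-0.03,"wx":0,"wy":0,"wz":0},{"claw":1.5,"dx":0,"dy":0,"dz":0,"wx":0,"wy":0,"wz":0}]'

```text
clock: 10.92
tcp_pos: [536.7, 3.9, 48.5]
orientation: [-180.0, 0.0, -5.9]
wrist_force: [-1.8, 1.7, 1.5]
opening: 24.1
```

Call:
servo_tool --targets '[{"claw":1.5,"dx":0,"dy":-0.05,"dz":0,"wx":0,"wy":0,"wz":0},{"claw":1.5,"dx":0,"dy":0,"dz":0,"wx":0,"wy":0,"wz":0}]'

```text
clock: 11.18
tcp_pos: [536.9, 4.0, 48.6]
orientation: [180.0, -0.0, -5.9]
wrist_force: [0.2, 1.4, -1.2]
opening: 24.1
```

```bash
python3 -c "
from h import *
go(*g2w(57,0),48)"
```

```text
t 11.18 tcp [536.9   4.   48.6] gauge [54.5 -0.5] rpy [ 1.7999e+02 -1.0000e-02 -5.8700e+00] F_w [ 0.2  1.4 -1.2] Fg [0.1 1.4] open 24.1
tool cm [ 0.25 -0.05  0.06] turn to gauge yaw, tip upright: [ 0.0001 -0.0002 -0.0012]
```

Call:
servo_tool --targets '[{"claw":1.5,"dx":0.1,"dy":-0.02,"dz":0.01,"wx":0,"wy":0,"wz":0},{"claw":1.5,"dx":0,"dy":0,"dz":0,"wx":0,"wy":0,"wz":0},{"claw":1.5,"dx":0,"dy":0,"dz":0,"wx":0,"wy":0,"wz":0}]'

```text
clock: 11.55
tcp_pos: [538.0, 4.0, 48.6]
orientation: [-180.0, -0.0, -5.9]
wrist_force: [0.2, 1.2, -1.5]
opening: 24.0
```

Call:
servo_tool --targets '[{"claw":1.5,"dx":0.1,"dy":0,"dz":0,"wx":0,"wy":0,"wz":0},{"claw":1.5,"dx":0,"dy":0,"dz":0,"wx":0,"wy":0,"wz":0},{"claw":1.5,"dx":0,"dy":0,"dz":0,"wx":0,"wy":0,"wz":0}]'

```text
clock: 11.92
tcp_pos: [538.9, 4.1, 48.6]
orientation: [-180.0, -0.0, -5.9]
wrist_force: [-1.0, 2.0, -1.4]
opening: 24.1
```

Call:
servo_tool --targets '[{"claw":1.5,"dx":0.05,"dy":0,"dz":0,"wx":0,"wy":0,"wz":0},{"claw":1.5,"dx":0,"dy":0,"dz":0,"wx":0,"wy":0,"wz":0},{"claw":1.5,"dx":0,"dy":0,"dz":0,"wx":0,"wy":0,"wz":0}]'

```text
clock: 12.3
tcp_pos: [539.3, 4.1, 48.6]
orientation: [-180.0, 0.0, -5.9]
wrist_force: [-0.6, 2.9, -1.1]
opening: 24.1
```

```bash
python3 -c "
from h import *
go(*g2w(58,0),48)"
```

```text
t 12.3 tcp [539.3   4.1  48.6] gauge [56.8 -0.2] rpy [-1.7999e+02  1.0000e-02 -5.8700e+00] F_w [-0.6  2.9 -1.1] Fg [-0.8  2.8] open 24.1
tool cm [ 0.12 -0.02  0.06] turn to gauge yaw, tip upright: [-0.0002  0.0002 -0.0012]
```

Call:
servo_tool --targets '[{"claw":1.5,"dx":0,"dy":-0.05,"dz":0.01,"wx":0,"wy":0,"wz":0},{"claw":1.5,"dx":0,"dy":0,"dz":0,"wx":0,"wy":0,"wz":0}]'

```text
clock: 12.55
tcp_pos: [539.4, 4.2, 48.5]
orientation: [180.0, 0.0, -5.9]
wrist_force: [-2.2, 1.2, 0.0]
opening: 24.1
```

Call:
servo_tool --targets '[{"claw":1.5,"dx":0,"dy":-0.05,"dz":0,"wx":0,"wy":0,"wz":0},{"claw":1.5,"dx":0,"dy":0,"dz":0,"wx":0,"wy":0,"wz":0}]'

```text
clock: 12.8
tcp_pos: [539.4, 4.4, 48.5]
orientation: [180.0, 0.0, -5.9]
wrist_force: [-1.4, -2.2, -0.0]
opening: 23.7
```

Call:
servo_tool --targets '[{"claw":1.5,"dx":0.05,"dy":0,"dz":0,"wx":0,"wy":0,"wz":0},{"claw":1.5,"dx":0,"dy":0,"dz":0,"wx":0,"wy":0,"wz":0}]'

```text
clock: 13.05
tcp_pos: [539.5, 4.5, 48.5]
orientation: [180.0, 0.1, -5.9]
wrist_force: [-3.3, -1.8, 3.9]
opening: 23.9
```

```bash
python3 -c "
from h import *
go(*g2w(58,0),48)"
```

```text
t 13.05 tcp [539.5   4.5  48.5] gauge [57.   0.2] rpy [ 1.7998e+02  5.0000e-02 -5.9000e+00] F_w [-3.3 -1.8  3.9] Fg [-3.1 -2.1] open 23.9
tool cm [0.1  0.02 0.05] turn to gauge yaw, tip upright: [ 0.0004  0.0009 -0.0017]
```

Call:
servo_tool --targets '[{"claw":1.5,"dx":0,"dy":0.03,"dz":-0.015,"wx":0,"wy":0,"wz":0},{"claw":1.5,"dx":0,"dy":0,"dz":0,"wx":0,"wy":0,"wz":0}]'

```text
clock: 13.3
tcp_pos: [539.6, 4.4, 48.4]
orientation: [180.0, 0.0, -5.9]
wrist_force: [-4.5, -1.2, 1.9]
opening: 24.2
```

Call:
servo_tool --targets '[{"claw":1.5,"dx":0.03,"dy":0,"dz":0,"wx":0,"wy":0,"wz":0},{"claw":1.5,"dx":0,"dy":0,"dz":0,"wx":0,"wy":0,"wz":0}]'

```text
clock: 13.55
tcp_pos: [539.7, 4.5, 48.5]
orientation: [180.0, 0.1, -5.9]
wrist_force: [-6.0, -0.0, 2.8]
opening: 23.9
```

```bash
python3 -c "
from h import *
go(*g2w(58,0),48)"
```

```text
t 13.55 tcp [539.7   4.5  48.5] gauge [57.1  0.2] rpy [ 1.7999e+02  7.0000e-02 -5.8700e+00] F_w [-6.  -0.   2.8] Fg [-5.9 -0.6] open 23.9
tool cm [0.09 0.02 0.05] turn to gauge yaw, tip upright: [ 0.0002  0.0013 -0.0013]
```

Call:
servo_tool --targets '[{"claw":1.5,"dx":0.03,"dy":0,"dz":-0.005,"wx":0,"wy":0,"wz":0},{"claw":1.5,"dx":0,"dy":0,"dz":0,"wx":0,"wy":0,"wz":0}]'

```text
clock: 13.8
tcp_pos: [539.7, 4.5, 48.5]
orientation: [180.0, 0.1, -5.9]
wrist_force: [-7.4, -0.4, 3.4]
opening: 23.9
```

Call:
servo_tool --targets '[{"claw":1.5,"dx":0.02,"dy":0,"dz":0,"wx":0,"wy":0,"wz":0},{"claw":1.5,"dx":0,"dy":0,"dz":0,"wx":0,"wy":0,"wz":0}]'

```text
clock: 14.05
tcp_pos: [539.8, 4.4, 48.5]
orientation: [180.0, 0.1, -5.9]
wrist_force: [-7.3, -0.3, 3.9]
opening: 24.1
```

```bash
python3 -c "
from h import *
go(*g2w(58,0),48)"
```

```text
t 14.05 tcp [539.8   4.4  48.5] gauge [57.3  0.2] rpy [ 1.7999e+02  1.2000e-01 -5.8800e+00] F_w [-7.3 -0.3  3.9] Fg [-7.2 -1. ] open 24.1
tool cm [0.07 0.02 0.05] turn to gauge yaw, tip upright: [ 0.0002  0.0021 -0.0013]
```

Call:
servo_tool --targets '[{"claw":1.5,"dx":0.03,"dy":0.01,"dz":-0.01,"wx":0,"wy":0,"wz":0},{"claw":1.5,"dx":0,"dy":0,"dz":0,"wx":0,"wy":0,"wz":0}]'

```text
clock: 14.3
tcp_pos: [539.9, 4.4, 48.5]
orientation: [180.0, 0.1, -5.9]
wrist_force: [-8.6, -0.9, 4.1]
opening: 24.0
```

Call:
servo_tool --targets '[{"claw":1.5,"dx":0.02,"dy":0,"dz":0,"wx":0,"wy":0,"wz":0},{"claw":1.5,"dx":0,"dy":0,"dz":0,"wx":0,"wy":0,"wz":0}]'

```text
clock: 14.55
tcp_pos: [539.9, 4.4, 48.5]
orientation: [180.0, 0.2, -5.9]
wrist_force: [-9.3, -1.2, 4.7]
opening: 24.0
```

```bash
python3 -c "
from h import *
go(*g2w(58,0),48)"
```

```text
t 14.55 tcp [539.9   4.4  48.5] gauge [57.4  0.2] rpy [ 1.80e+02  1.60e-01 -5.87e+00] F_w [-9.3 -1.2  4.7] Fg [-9.1 -2.1] open 24.0
tool cm [0.06 0.02 0.05] turn to gauge yaw, tip upright: [ 0.0001  0.0029 -0.0013]
```

Call:
servo_tool --targets '[{"claw":1.5,"dx":0,"dy":0.02,"dz":-0.01,"wx":0,"wy":0,"wz":0},{"claw":1.5,"dx":0,"dy":0,"dz":0,"wx":0,"wy":0,"wz":0}]'

```text
clock: 14.8
tcp_pos: [539.9, 4.4, 48.5]
orientation: [-180.0, 0.2, -5.9]
wrist_force: [-8.9, -0.2, 4.5]
opening: 24.2
```

```bash
python3 -c "
from h import *
go(*g2w(58,0),48);print(bot.observe()['moment'])"
```

```text
t 14.8 tcp [539.9   4.4  48.5] gauge [57.4  0.2] rpy [-1.80e+02  1.60e-01 -5.87e+00] F_w [-8.9 -0.2  4.5] Fg [-8.9 -1.1] open 24.2
tool cm [0.06 0.02 0.05] turn to gauge yaw, tip upright: [-0.      0.0028 -0.0012]
[-0.05392658  2.15710487 -0.01448066]
```

Call:
servo_tool --targets '[{"claw":2.45,"dx":0,"dy":0,"dz":0,"wx":0,"wy":0,"wz":0},{"claw":2.5,"dx":0,"dy":0,"dz":0,"wx":0,"wy":0,"wz":0},{"claw":2.55,"dx":0,"dy":0,"dz":0,"wx":0,"wy":0,"wz":0},{"claw":2.6,"dx":0,"dy":0,"dz":0,"wx":0,"wy":0,"wz":0}]' --force 20

```text
clock: 15.3
tcp_pos: [541.5, 4.3, 48.9]
orientation: [-180.0, -0.0, -5.9]
wrist_force: [-2.0, -0.3, -1.6]
opening: 26.1
```

Call:
servo_tool --targets '[{"claw":2.7,"dx":0,"dy":0,"dz":0,"wx":0,"wy":0,"wz":0},{"claw":2.8,"dx":0,"dy":0,"dz":0,"wx":0,"wy":0,"wz":0},{"claw":3.0,"dx":0,"dy":0,"dz":0,"wx":0,"wy":0,"wz":0},{"claw":3.2,"dx":0,"dy":0,"dz":0,"wx":0,"wy":0,"wz":0}]'

```text
clock: 15.8
tcp_pos: [541.4, 4.2, 49.0]
orientation: [-180.0, -0.0, -5.9]
wrist_force: [-0.4, -0.3, 0.4]
opening: 31.8
```

```bash
python3 -c "
from h import *
go(*g2w(58,0),48);print(bot.observe()['moment'])
import cv2
s=bot.get_image('side')
cv2.imwrite('pics/a3.png',cv2.resize(s[205:305,300:400],None,fx=5,fy=5,interpolation=cv2.INTER_CUBIC)[:,:,::-1])"
```

```text
t 15.8 tcp [541.4   4.2  49. ] gauge [58.9  0.2] rpy [-1.7999e+02 -3.0000e-02 -5.8700e+00] F_w [-0.4 -0.3  0.4] Fg [-0.4 -0.3] open 31.8
tool cm [-0.09  0.02  0.1 ] turn to gauge yaw, tip upright: [-0.0002 -0.0005 -0.0012]
[-0.03728821  0.04643584  0.00018583]
```

View pics/a3.png

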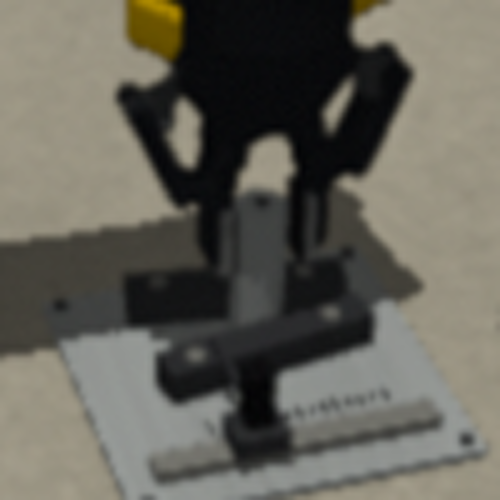

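Call:
servo_tool --targets '[{"claw":3.4,"dx":-0.12,"dy":0,"dz":0.4,"wx":0,"wy":0,"wz":0},{"claw":3.4,"dx":0,"dy":0,"dz":0.5,"wx":0,"wy":0,"wz":0},{"claw":3.4,"dx":0,"dy":0,"dz":0.5,"wx":0,"wy":0,"wz":0},{"claw":3.4,"dx":0,"dy":0,"dz":0.4,"wx":0,"wy":0,"wz":0},{"claw":3.4,"dx":0,"dy":0,"dz":0.2,"wx":0,"wy":0,"wz":0},{"claw":3.4,"dx":0,"dy":0,"dz":0,"wx":0,"wy":0,"wz":0}]'

```text
clock: 16.6
tcp_pos: [539.9, 4.3, 28.8]
orientation: [180.0, 0.0, -5.9]
wrist_force: [-0.4, -1.0, 0.4]
opening: 33.9
```

```bash
python3 -c "
from h import *
go(*g2w(57.4,0.2),29);print(bot.observe()['moment'])"
```

```text
t 16.6 tcp [539.9   4.3  28.8] gauge [57.4  0.1] rpy [ 1.80e+02  1.00e-02 -5.88e+00] F_w [-0.4 -1.   0.4] Fg [-0.3 -1. ] open 33.9
tool cm [-0.   -0.01 -0.02] turn to gauge yaw, tip upright: [ 0.      0.0002 -0.0013]
[ 0.0020711   0.00089827 -0.05444202]
```

Call:
servo_tool --targets '[{"claw":2.8,"dx":0,"dy":0,"dz":0,"wx":0,"wy":0,"wz":0},{"claw":2.6,"dx":0,"dy":0,"dz":0,"wx":0,"wy":0,"wz":0},{"claw":2.5,"dx":0,"dy":0,"dz":0,"wx":0,"wy":0,"wz":0}]' --force 20

```text
clock: 16.98
tcp_pos: [539.8, 4.3, 29.0]
orientation: [-180.0, 0.0, -5.9]
wrist_force: [-1.6, 0.2, 1.0]
opening: 25.4
```

Call:
servo_tool --targets '[{"claw":2.45,"dx":0,"dy":0,"dz":0,"wx":0,"wy":0,"wz":0},{"claw":2.42,"dx":0,"dy":0,"dz":0,"wx":0,"wy":0,"wz":0}]'

```text
clock: 17.23
tcp_pos: [539.8, 4.3, 28.9]
orientation: [-180.0, 0.0, -5.9]
wrist_force: [-3.1, -0.1, 4.4]
opening: 24.3
```

Call:
servo_tool --targets '[{"claw":2.0,"dx":0,"dy":0,"dz":-0.01,"wx":0,"wy":0,"wz":0},{"claw":2.0,"dx":0,"dy":0,"dz":0,"wx":0,"wy":0,"wz":0}]' --force 30

```text
clock: 17.48
tcp_pos: [539.8, 4.4, 28.9]
orientation: [-180.0, 0.0, -5.9]
wrist_force: [-3.7, 1.1, 2.5]
opening: 24.0
```

Call:
servo_tool --targets '[{"claw":2.0,"dx":0.04,"dy":0,"dz":-0.02,"wx":0,"wy":0,"wz":0},{"claw":2.0,"dx":0,"dy":0,"dz":0,"wx":0,"wy":0,"wz":0}]'

```text
clock: 17.73
tcp_pos: [539.8, 4.4, 28.9]
orientation: [180.0, 0.1, -5.9]
wrist_force: [-5.7, 1.1, 2.5]
opening: 24.6
```

```bash
python3 -c "
from h import *
go(*g2w(57.4,0.2),29);print(bot.observe()['moment'])"
```

```text
t 17.73 tcp [539.8   4.4  28.9] gauge [57.3  0.1] rpy [ 1.80e+02  7.00e-02 -5.87e+00] F_w [-5.7  1.1  2.5] Fg [-5.8  0.5] open 24.6
tool cm [ 0.01 -0.01 -0.01] turn to gauge yaw, tip upright: [ 0.      0.0012 -0.0012]
[ 0.22017772  1.15962357 -0.06209395]
```

Call:
servo_tool --targets '[{"claw":2.0,"dx":0.04,"dy":0,"dz":-0.01,"wx":0,"wy":0,"wz":0},{"claw":2.0,"dx":0,"dy":0,"dz":0,"wx":0,"wy":0,"wz":0}]'

```text
clock: 17.98
tcp_pos: [539.8, 4.3, 28.9]
orientation: [180.0, 0.1, -5.9]
wrist_force: [-6.7, 0.5, 1.9]
opening: 24.2
```

Call:
servo_tool --targets '[{"claw":2.0,"dx":0.03,"dy":0,"dz":0,"wx":0,"wy":0,"wz":0},{"claw":2.0,"dx":0,"dy":0,"dz":0,"wx":0,"wy":0,"wz":0}]'

```text
clock: 18.23
tcp_pos: [539.9, 4.3, 28.9]
orientation: [-180.0, 0.1, -5.9]
wrist_force: [-8.5, 0.6, 4.1]
opening: 24.4
```

```bash
python3 -c "
from h import *
go(*g2w(57.4,0.2),29);print(bot.observe()['moment'])"
```

```text
t 18.23 tcp [539.9   4.3  28.9] gauge [57.4  0.1] rpy [-1.80e+02  1.50e-01 -5.87e+00] F_w [-8.5  0.6  4.1] Fg [-8.5 -0.3] open 24.4
tool cm [ 0.   -0.01 -0.01] turn to gauge yaw, tip upright: [-0.      0.0026 -0.0012]
[0.25693117 1.75985166 0.06042317]
```

Call:
servo_tool --targets '[{"claw":2.0,"dx":0.02,"dy":0,"dz":-0.01,"wx":0,"wy":0,"wz":0},{"claw":2.0,"dx":0,"dy":0,"dz":0,"wx":0,"wy":0,"wz":0},{"claw":2.0,"dx":0,"dy":0,"dz":0,"wx":0,"wy":0,"wz":0}]'

```text
clock: 18.6
tcp_pos: [539.9, 4.3, 28.9]
orientation: [180.0, 0.2, -5.9]
wrist_force: [-7.6, 0.7, 3.4]
opening: 24.5
```

Call:
servo_tool --targets '[{"claw":2.45,"dx":0,"dy":0,"dz":0,"wx":0,"wy":0,"wz":0},{"claw":2.5,"dx":0,"dy":0,"dz":0,"wx":0,"wy":0,"wz":0},{"claw":2.55,"dx":0,"dy":0,"dz":0,"wx":0,"wy":0,"wz":0}]' --force 20

```text
clock: 18.98
tcp_pos: [540.4, 4.3, 28.9]
orientation: [180.0, 0.1, -5.9]
wrist_force: [-5.8, 1.2, 0.9]
opening: 25.4
```

```bash
python3 -c "
from h import *
go(*g2w(57.4,0.2),29);print(bot.observe()['moment'])"
```

```text
t 18.98 tcp [540.4   4.3  28.9] gauge [57.8  0.1] rpy [ 1.7999e+02  1.1000e-01 -5.8600e+00] F_w [-5.8  1.2  0.9] Fg [-5.9  0.6] open 25.4
tool cm [-0.04 -0.01 -0.01] turn to gauge yaw, tip upright: [ 0.0001  0.0019 -0.0011]
[0.22486271 1.26572157 0.06359459]
```

Call:
servo_tool --targets '[{"claw":2.55,"dx":0.04,"dy":0,"dz":0,"wx":0,"wy":0,"wz":0},{"claw":2.55,"dx":0.02,"dy":0,"dz":0,"wx":0,"wy":0,"wz":0},{"claw":2.55,"dx":0,"dy":0,"dz":0,"wx":0,"wy":0,"wz":0}]'

```text
clock: 19.35
tcp_pos: [540.5, 4.3, 28.9]
orientation: [180.0, 0.2, -5.9]
wrist_force: [-8.6, 0.4, 3.9]
opening: 25.9
```

```bash
python3 -c "
from h import *
go(*g2w(57.4,0.2),29);print(bot.observe()['moment'])"
```

```text
t 19.35 tcp [540.5   4.3  28.9] gauge [58.   0.1] rpy [ 1.80e+02  1.70e-01 -5.86e+00] F_w [-8.6  0.4  3.9] Fg [-8.6 -0.5] open 25.9
tool cm [-0.06 -0.01 -0.01] turn to gauge yaw, tip upright: [ 0.0001  0.003  -0.0011]
[ 0.20703823  1.83510446 -0.0196412 ]
```

Call:
servo_tool --targets '[{"claw":2.7,"dx":0,"dy":0,"dz":0,"wx":0,"wy":0,"wz":0},{"claw":2.9,"dx":0,"dy":0,"dz":0,"wx":0,"wy":0,"wz":0},{"claw":3.2,"dx":0,"dy":0,"dz":0,"wx":0,"wy":0,"wz":0},{"claw":3.6,"dx":-0.1,"dy":0,"dz":0,"wx":0,"wy":0,"wz":0},{"claw":4,"dx":0,"dy":0,"dz":0,"wx":0,"wy":0,"wz":0}]'

```text
clock: 19.98
tcp_pos: [541.2, 4.2, 29.6]
orientation: [-180.0, -0.0, -5.9]
wrist_force: [-0.0, 0.4, -0.1]
opening: 40.1
```

Call:
servo_tool --targets '[{"claw":4,"dx":0,"dy":0,"dz":-1,"wx":0,"wy":0,"wz":0},{"claw":4,"dx":0,"dy":0,"dz":-2,"wx":0,"wy":0,"wz":0},{"claw":4,"dx":0,"dy":0,"dz":-2.5,"wx":0,"wy":0,"wz":0},{"claw":4,"dx":0,"dy":0,"dz":-2.5,"wx":0,"wy":0,"wz":0},{"claw":4,"dx":0,"dy":0,"dz":-2,"wx":0,"wy":0,"wz":0},{"claw":4,"dx":0,"dy":0,"dz":0,"wx":0,"wy":0,"wz":0}]'

```text
clock: 20.72
tcp_pos: [542.1, 4.2, 131.4]
orientation: [-179.9, -0.2, -5.9]
wrist_force: [0.3, 0.0, -0.3]
opening: 39.9
```

```bash
python3 -c "
from h import *
st();go(*g2w(26.5,-85),129)
import cv2
s=bot.get_image('side')
cv2.imwrite('pics/a4.png',cv2.resize(s[205:305,300:400],None,fx=5,fy=5,interpolation=cv2.INTER_CUBIC)[:,:,::-1])
for q in ((57.4,.1,81),(57.4,.1,24)): print(((proj('side',[*g2w(*q[:2]),q[2]])+.5-[300,205])*5).round(0))"
```

```text
t 20.73 tcp [542.1   4.2 131.4] gauge [59.5  0.3] rpy [-179.93   -0.2    -5.88] F_w [ 0.3  0.  -0.3] Fg [0.3 0.1] open 39.9
t 20.73 tcp [542.1   4.2 131.4] gauge [59.5  0.3] rpy [-179.93   -0.2    -5.88] F_w [ 0.3  0.  -0.3] Fg [0.3 0.1] open 39.9
tool cm [-3.29  8.53  0.21] turn to gauge yaw, tip upright: [-0.0013 -0.0035 -0.0014]
[260. 204.]
[257. 303.]
```

View pics/a4.png

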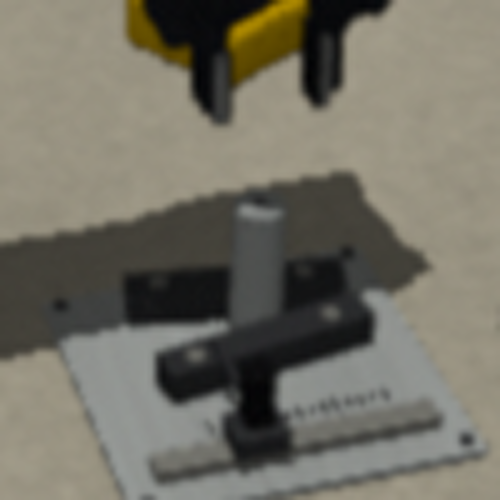

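Call:
servo_tool --targets '[{"claw":5,"dx":-0.4,"dy":1,"dz":0,"wx":0,"wy":0,"wz":0},{"claw":5,"dx":-0.7,"dy":1.9,"dz":0,"wx":0,"wy":0,"wz":0},{"claw":5,"dx":-0.9,"dy":2.2,"dz":0,"wx":0,"wy":0,"wz":0},{"claw":5,"dx":-0.7,"dy":2,"dz":0,"wx":0,"wy":0,"wz":0},{"claw":5,"dx":-0.5,"dy":1.4,"dz":0,"wx":0,"wy":0,"wz":0},{"claw":5,"dx":0,"dy":0,"dz":0,"wx":0,"wy":0,"wz":0},{"claw":5,"dx":0,"dy":0,"dz":0,"wx":0,"wy":0,"wz":0},{"claw":5,"dx":0,"dy":0,"dz":0,"wx":0,"wy":0,"wz":0}]'

```text
clock: 21.78
tcp_pos: [500.7, -76.3, 129.3]
orientation: [-180.0, -0.0, -5.8]
wrist_force: [0.6, -0.3, 0.8]
opening: 50.1
```

```bash
python3 -c "
from h import *
go(*g2w(26.5,-85),40)"
```

```text
t 21.77 tcp [500.7 -76.3 129.3] gauge [ 26.5 -84. ] rpy [-179.99   -0.     -5.8 ] F_w [ 0.6 -0.3  0.8] Fg [ 0.6 -0.2] open 50.1
tool cm [-0.    0.1   8.93] turn to gauge yaw, tip upright: [-0.0001 -0.      0.0001]
```

Descend over the knob and close slowly.

Call:
servo_tool --targets '[{"claw":5,"dx":0,"dy":0.05,"dz":1.5,"wx":0,"wy":0,"wz":0},{"claw":5,"dx":0,"dy":0,"dz":2,"wx":0,"wy":0,"wz":0},{"claw":5,"dx":0,"dy":0,"dz":2,"wx":0,"wy":0,"wz":0},{"claw":5,"dx":0,"dy":0,"dz":2,"wx":0,"wy":0,"wz":0},{"claw":5,"dx":0,"dy":0,"dz":1.2,"wx":0,"wy":0,"wz":0},{"claw":5,"dx":0,"dy":0,"dz":0,"wx":0,"wy":0,"wz":0},{"claw":5,"dx":0,"dy":0,"dz":0,"wx":0,"wy":0,"wz":0}]'

```text
clock: 22.65
tcp_pos: [500.7, -77.6, 42.8]
orientation: [-180.0, -0.0, -5.9]
wrist_force: [0.3, 0.6, -0.6]
opening: 50.1
```

Call:
servo_tool --targets '[{"claw":3.2,"dx":0,"dy":0,"dz":0,"wx":0,"wy":0,"wz":0},{"claw":2.4,"dx":0,"dy":0,"dz":0,"wx":0,"wy":0,"wz":0},{"claw":2.0,"dx":0,"dy":0,"dz":0,"wx":0,"wy":0,"wz":0},{"claw":1.7,"dx":0,"dy":0,"dz":0,"wx":0,"wy":0,"wz":0},{"claw":1.5,"dx":0,"dy":0,"dz":0,"wx":0,"wy":0,"wz":0},{"claw":1.2,"dx":0,"dy":0,"dz":0,"wx":0,"wy":0,"wz":0},{"claw":1.2,"dx":0,"dy":0,"dz":0,"wx":0,"wy":0,"wz":0},{"claw":1.2,"dx":0,"dy":0,"dz":0,"wx":0,"wy":0,"wz":0}]' --force 20

```text
clock: 23.65
tcp_pos: [500.7, -77.6, 42.7]
orientation: [-180.0, -0.0, -5.9]
wrist_force: [1.5, -0.4, 4.7]
opening: 13.2
```

```bash
python3 -c "
from h import *
go(*g2w(57.4,-84),41)"
```

```text
t 23.65 tcp [500.7 -77.6  42.7] gauge [ 26.7 -85.3] rpy [-1.7999e+02 -5.0000e-02 -5.8700e+00] F_w [ 1.5 -0.4  4.7] Fg [ 1.5 -0.3] open 13.2
tool cm [ 3.07 -0.14  0.17] turn to gauge yaw, tip upright: [-0.0002 -0.0008 -0.0013]
```

Call:
servo_tool --targets '[{"claw":1.2,"dx":0.3,"dy":0,"dz":-0.02,"wx":0,"wy":0,"wz":0},{"claw":1.2,"dx":0.6,"dy":0,"dz":0,"wx":0,"wy":0,"wz":0},{"claw":1.2,"dx":0.6,"dy":0,"dz":0,"wx":0,"wy":0,"wz":0},{"claw":1.2,"dx":0.6,"dy":0,"dz":0,"wx":0,"wy":0,"wz":0},{"claw":1.2,"dx":0.5,"dy":0,"dz":0,"wx":0,"wy":0,"wz":0},{"claw":1.2,"dx":0.3,"dy":0,"dz":0,"wx":0,"wy":0,"wz":0},{"claw":1.2,"dx":0.1,"dy":0,"dz":0,"wx":0,"wy":0,"wz":0},{"claw":1.2,"dx":0,"dy":0,"dz":0,"wx":0,"wy":0,"wz":0}]'

```text
clock: 24.65
tcp_pos: [530.0, -80.7, 42.6]
orientation: [-180.0, 0.0, -5.9]
wrist_force: [-0.3, -0.8, 5.9]
opening: 13.4
```

```bash
python3 -c "
from h import *
go(*g2w(57.4,-84),41)"
```

```text
t 24.65 tcp [530.  -80.7  42.6] gauge [ 56.1 -85.5] rpy [-1.7999e+02  3.0000e-02 -5.8800e+00] F_w [-0.3 -0.8  5.9] Fg [-0.2 -0.9] open 13.4
tool cm [ 0.13 -0.15  0.16] turn to gauge yaw, tip upright: [-0.0001  0.0006 -0.0014]
```

Call:
servo_tool --targets '[{"claw":1.2,"dx":0.08,"dy":0,"dz":-0.02,"wx":0,"wy":0,"wz":0},{"claw":1.2,"dx":0.04,"dy":0,"dz":0,"wx":0,"wy":0,"wz":0},{"claw":1.2,"dx":0,"dy":0,"dz":0,"wx":0,"wy":0,"wz":0},{"claw":1.2,"dx":0,"dy":0,"dz":0,"wx":0,"wy":0,"wz":0}]'

```text
clock: 25.15
tcp_pos: [531.1, -80.8, 42.7]
orientation: [-180.0, 0.0, -5.9]
wrist_force: [-1.6, 0.3, 4.2]
opening: 13.1
```

```bash
python3 -c "
from h import *
go(*g2w(57.4,-84),41)"
```

```text
t 25.15 tcp [531.1 -80.8  42.7] gauge [ 57.2 -85.4] rpy [-1.80e+02  3.00e-02 -5.87e+00] F_w [-1.6  0.3  4.2] Fg [-1.6  0.1] open 13.1
tool cm [ 0.02 -0.14  0.17] turn to gauge yaw, tip upright: [-0.      0.0005 -0.0013]
```

Call:
servo_tool --targets '[{"claw":1.45,"dx":0,"dy":0,"dz":0,"wx":0,"wy":0,"wz":0},{"claw":1.6,"dx":0,"dy":0,"dz":0,"wx":0,"wy":0,"wz":0},{"claw":2,"dx":0,"dy":0,"dz":0,"wx":0,"wy":0,"wz":0},{"claw":3,"dx":0,"dy":0,"dz":0,"wx":0,"wy":0,"wz":0},{"claw":4,"dx":0,"dy":0,"dz":0,"wx":0,"wy":0,"wz":0},{"claw":4,"dx":0,"dy":0,"dz":0,"wx":0,"wy":0,"wz":0}]'

```text
clock: 25.9
tcp_pos: [531.4, -80.8, 42.8]
orientation: [-180.0, -0.0, -5.9]
wrist_force: [-0.1, -0.0, -1.0]
opening: 39.6
```

Call:
servo_tool --targets '[{"claw":4,"dx":0,"dy":0,"dz":-1,"wx":0,"wy":0,"wz":0},{"claw":4,"dx":0,"dy":0,"dz":-2.5,"wx":0,"wy":0,"wz":0},{"claw":4,"dx":0,"dy":0,"dz":-3,"wx":0,"wy":0,"wz":0},{"claw":4,"dx":0,"dy":0,"dz":-3,"wx":0,"wy":0,"wz":0},{"claw":4,"dx":0,"dy":0,"dz":-3,"wx":0,"wy":0,"wz":0},{"claw":4,"dx":0,"dy":0,"dz":-3,"wx":0,"wy":0,"wz":0},{"claw":4,"dx":0,"dy":0,"dz":-1,"wx":0,"wy":0,"wz":0},{"claw":4,"dx":0,"dy":0,"dz":0,"wx":0,"wy":0,"wz":0}]'

```text
clock: 26.9
tcp_pos: [531.5, -80.8, 208.1]
orientation: [-180.0, -0.0, -5.9]
wrist_force: [-0.1, -0.2, -0.2]
opening: 39.8
```

Call:
servo_tool --targets '[{"claw":4,"dx":0,"dy":3,"dz":0,"wx":0,"wy":0,"wz":0},{"claw":4,"dx":0,"dy":5,"dz":0,"wx":0,"wy":0,"wz":0},{"claw":4,"dx":0,"dy":5,"dz":0,"wx":0,"wy":0,"wz":0},{"claw":4,"dx":0,"dy":5,"dz":0,"wx":0,"wy":0,"wz":0},{"claw":4,"dx":0,"dy":5,"dz":0,"wx":0,"wy":0,"wz":0},{"claw":4,"dx":0,"dy":4,"dz":0,"wx":0,"wy":0,"wz":0},{"claw":4,"dx":0,"dy":2,"dz":0,"wx":0,"wy":0,"wz":0},{"claw":4,"dx":0,"dy":0,"dz":0,"wx":0,"wy":0,"wz":0}]'

```text
clock: 27.9
tcp_pos: [500.2, -370.6, 206.2]
orientation: [180.0, 0.1, -6.1]
wrist_force: [0.6, 0.5, -0.7]
opening: 40.3
```

```bash
python3 -c "
from h import *
st()
import cv2
s=bot.get_image('side');t=bot.get_image('top')
R=lambda a:cv2.resize(a,None,fx=5,fy=5,interpolation=cv2.INTER_CUBIC)[:,:,::-1]
cv2.imwrite('pics/f.png',np.hstack([R(s[215:305,310:390]),R(t[172:262,302:382])]))
P=lambda n,o,x,y,z:((proj(n,[*g2w(x,y),z])+.5-o)*5).round(0)
for q in ((57.4,0,81),(57.4,-85,56)): print(q,P('side',[310,215],*q),P('top',[302,172],*q)+[400,0])"
```

```text
t 27.9 tcp [ 500.2 -370.6  206.2] gauge [  55.8 -376.9] rpy [ 1.7999e+02  1.5000e-01 -6.0500e+00] F_w [ 0.6  0.5 -0.7] Fg [0.6 0.6] open 40.3
(57.4, 0, 81) [210. 154.] [568. 172.]
(57.4, -85, 56) [273. 305.] [728. 196.]
```

View pics/f.png

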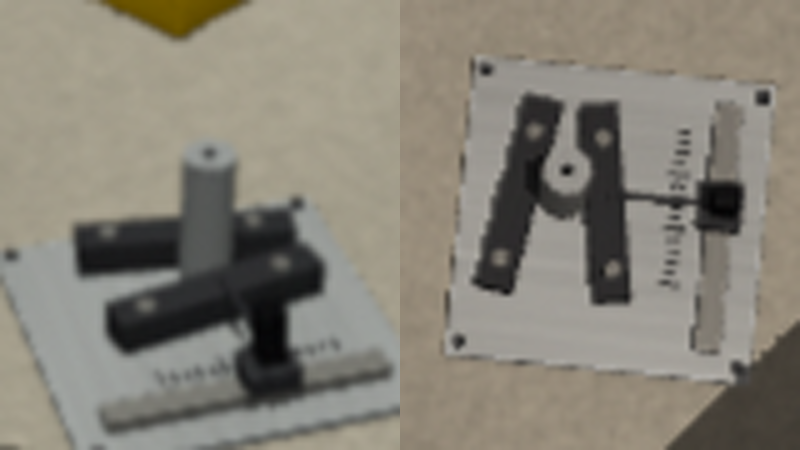

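```bash
python3 -c "
from h import *
import cv2
t=np.mean([bot.get_image('top').astype(float) for _ in range(3)],0);s=np.mean([bot.get_image('side').astype(float) for _ in range(3)],0)
def R(a,hi):
    a=np.clip(a*255/hi,0,255).astype(np.uint8);return cv2.resize(a,(400,280),interpolation=cv2.INTER_CUBIC)[:,:,::-1]
# 20x14 px crops at x20
rois=[(t,325,199,255),(t,436-0,0,255)]
cr=[('t',326,199,255),('t',436,0,80)]
a=R(t[198:212,325:345],255);b=R(t[204:218,436-80:456-80],80)
c=R(s[240:254,342:362],255);d=R(s[270:284,354:374],80)
cv2.imwrite('pics/g.png',np.vstack([np.hstack([a,b]),np.hstack([c,d])]))
for n,im,q,o in (('top',t,(57.4,0,81),(325,198)),('top',t,(57.4,-85,56),(356,204)),('side',s,(57.4,0,81),(342,240)),('side',s,(57.4,-85,56),(354,270))):
  print(n,q,((proj(n,[*g2w(*q[:2]),q[2]])+.5-o)*20).round(0), ((proj(n,[*g2w(q[0]+1,q[1]),q[2]])-proj(n,[*g2w(*q[:2]),q[2]]))*20).round(1))"
```

```text
top (57.4, 0, 81) [211. 170.] [ 0.7 -7.7]
top (57.4, -85, 56) [233. 146.] [ 0.7 -7.5]
side (57.4, 0, 81) [199. 115.] [ 8.2 -1.5]
side (57.4, -85, 56) [211. 122.] [ 8.6 -1.7]
```

View pics/g.png

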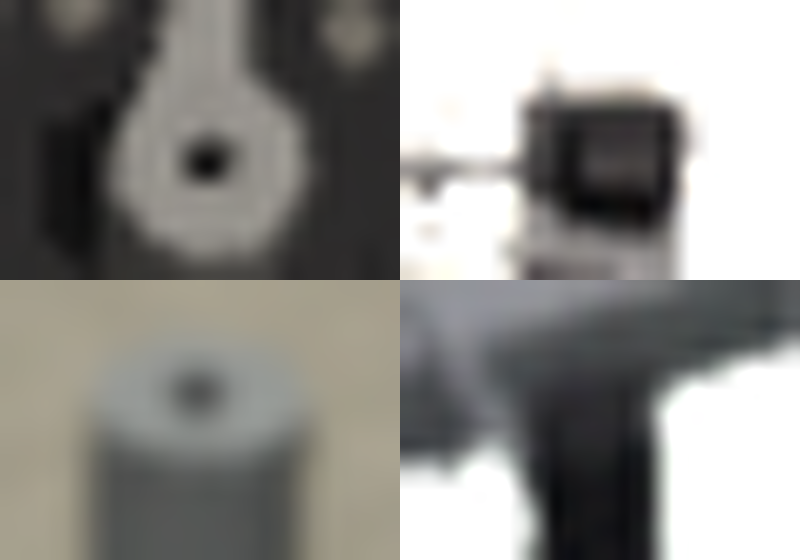

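```bash
cat > edge.py <<'E'
from h import *
import cv2
from scipy.optimize import least_squares
from scipy.ndimage import map_coordinates as mc
im={n:np.mean([cv2.GaussianBlur(bot.get_image(n),(0,0),.6).astype(float).mean(2) for _ in range(2)],0) for n in("top","side")}
old={n:cv2.GaussianBlur(cv2.imread(f"pics/{n}0.png"),(0,0),.6).astype(float) for n in("top","side")}
old={n:v[:,:,0]-.0*v[:,:,2] for n,v in old.items()}   # blue: plate vs warm bench
def W(g,q):
    c,s=np.cos(g[2]),np.sin(g[2]);return [g[0]+c*q[0]-s*q[1],g[1]+s*q[0]+c*q[1],q[2]]
def off(img,n,g,a,b,r=3.,N=15,sign=None):
    "offset (px) along the image normal of the strongest edge from model edge a-b"
    P,Q=proj(n,W(g,a)),proj(n,W(g,b));t=(Q-P)/np.linalg.norm(Q-P);nn=np.array([-t[1],t[0]])
    k=np.arange(-r,r+.01,.1);o=[]
    for s in np.linspace(.12,.88,N):
        p=P+(Q-P)*s;v=mc(img,[p[1]+k*nn[1],p[0]+k*nn[0]],order=3)
        d=np.abs(np.gradient(v)) if sign is None else np.clip(sign*np.gradient(v),0,None)
        i=d.argmax();lo,hi=max(0,i-6),i+7;o.append((k[lo:hi]*d[lo:hi]).sum()/d[lo:hi].sum())
    return np.median(o),np.std(o),nn
c=[(130,55,6),(130,-110,6),(-35,-110,6),(-35,55,6)]
E_=[(c[i],c[(i+1)%4]) for i in range(4)]
J=[((0,22,24),(105,4.5,24)),((0,-22,24),(105,-4.5,24))]
def run(views,g0=(482.8,10,np.radians(-5.8))):
    g=np.array(g0)
    for it in range(4):
        rows=[]
        for n in views:
            for a,b in E_+(J if n=="top" else []):
                m,sd,nn=off(old[n],n,g,a,b)
                if sd>1:continue
                J_=[]
                for k in range(3):
                    h=g.copy();h[k]+=(.5,.5,.005)[k];mid=(np.array(a)+b)/2
                    J_.append((proj(n,W(h,mid))-proj(n,W(g,mid)))@nn/(.5,.5,.005)[k])
                # two ends for rotation
                rows.append((J_,m,a,b,n,sd))
        A_=np.array([r[0] for r in rows]);m=np.array([r[1] for r in rows])
        # rotation from within-edge slope
        sl=[]
        for _,_,a,b,n,_s in rows:
            mid=tuple((np.array(a)+b)/2);sl.append(-(off(old[n],n,g,a,mid)[0]-off(old[n],n,g,mid,b)[0])/(np.linalg.norm(proj(n,W(g,a))-proj(n,W(g,b)))/2))
        g=g+np.linalg.lstsq(A_,m,rcond=None)[0]
    print(views,g[:2].round(2),np.degrees(g[2]).round(2),"res",m.round(2),"slope deg",np.degrees(sl).round(2))
    return g
if __name__=="__main__":
    for v in (["top"],["side"],["top","side"]):run(v)
E
python3 edge.py
```

```text
Traceback (most recent call last):
  File "edge.py", line 45, in <module>
    for v in (["top"],["side"],["top","side"]):run(v)
                                               ~~~^^^
  File "edge.py", line 41, in run
    g=g+np.linalg.lstsq(A_,m,rcond=None)[0]
        ~~~~~~~~~~~~~~~^^^^^^^^^^^^^^^^^
numpy.linalg.LinAlgError: 1-dimensional array given. Array must be two-dimensional
```

```bash
cat > edge.py <<'E'
from h import *
import cv2
from scipy.optimize import least_squares
from scipy.ndimage import map_coordinates as mc
old={n:cv2.GaussianBlur(cv2.imread(f"pics/{n}0.png"),(0,0),.6).astype(float)[:,:,0] for n in("top","side")}
def W(g,q):
    c,s=np.cos(g[2]),np.sin(g[2]);return [g[0]+c*q[0]-s*q[1],g[1]+s*q[0]+c*q[1],q[2]]
def line(n,g,a,b):
    P,Q=proj(n,W(g,a)),proj(n,W(g,b));t=(Q-P)/np.linalg.norm(Q-P);return P,Q,np.array([-t[1],t[0]])
def pts(img,n,g,a,b,r=2.5,N=25):
    P,Q,nn=line(n,g,a,b);k=np.arange(-r,r+.01,.1);o=[]
    for s in np.linspace(.1,.9,N):
        p=P+(Q-P)*s;d=np.abs(np.gradient(mc(img,[p[1]+k*nn[1],p[0]+k*nn[0]],order=3)))
        i=d.argmax();w=slice(max(0,i-6),i+7);o.append(p+nn*(k[w]*d[w]).sum()/d[w].sum())
    return np.array(o)
c=[(130,55,6),(130,-110,6),(-35,-110,6),(-35,55,6)]
E_=[(c[i],c[(i+1)%4]) for i in range(4)]
J=[((0,22,24),(105,4.5,24)),((0,-22,24),(105,-4.5,24))]
g=np.array([482.8,10,np.radians(-5.8)])
for v in (["top"],["side"],["top","side"]):
    obs=[(n,a,b,pts(old[n],n,g,a,b)) for n in v for a,b in E_+(J if n=="top" else [])]
    def res(h):
        o=[]
        for n,a,b,p in obs:
            P,_,nn=line(n,h,a,b);o.append((p-P)@nn)
        return np.concatenate(o)
    s=least_squares(res,g,loss="soft_l1",f_scale=.2,x_scale=[1,1,.01])
    r=res(s.x).reshape(-1,25)
    print(v,s.x[:2].round(2),np.degrees(s.x[2]).round(2),"edge med/std",np.median(r,1).round(2),r.std(1).round(2))
E
python3 edge.py
```

```text
['top'] [483.27  10.72] -5.93 edge med/std [ 0.38  0.23  0.61  0.49  0.25 -1.04] [0.27 0.26 0.28 0.3  0.12 0.19]
['side'] [482.83  10.25] -6.36 edge med/std [ 0.4  -0.03  0.26 -0.13] [0.35 0.12 0.11 1.12]
['top', 'side'] [483.04  10.67] -6.15 edge med/std [ 0.23  0.32  0.74  0.47  0.12 -1.14  0.58 -0.23  0.12 -0.02] [0.27 0.26 0.27 0.31 0.11 0.2  0.38 0.1  0.1  1.14]
```

```bash
cat > chk.py <<'E'
from h import *
import h,cv2
GY=np.radians(-6.05);A=np.array([[np.cos(GY),np.sin(GY)],[-np.sin(GY),np.cos(GY)]]);G=np.array([483.0,10.5])
im={n:np.mean([bot.get_image(n).astype(float).mean(2) for _ in range(2)],0) for n in("top","side")}
from scipy.ndimage import map_coordinates as mc
def mid(n,p,half,dirn,r=3.5):
    "both edges of a strip of half-width `half` px about pixel p along dirn"
    o=[]
    for s in(-1,1):
        k=np.arange(half-r,half+r,.1);q=p[:,None]+s*dirn[:,None]*k
        d=np.abs(np.gradient(mc(im[n],[q[1],q[0]],order=3)));i=d.argmax();w=slice(max(0,i-6),i+7);o.append(s*(k[w]*d[w]).sum()/d[w].sum())
    return np.round(o,2),np.round(sum(o)/2,2)
def P(n,x,y,z): return proj(n,[*(A.T@[x,y]+G),z])
tcp_s=A@(np.array([539.9,4.35])-G);tcp_k=A@(np.array([531.2,-80.8])-G);print("tcp gauge spacer",tcp_s.round(2),"knob",tcp_k.round(2))
u=np.array([1.,0])
x0=57.0
for z in (78,70,60,50,40):
    p=P("side",x0,0,z);e=P("side",x0+1,0,z)-p
    print("spacer side z",z,p.round(1),*mid("side",p,5.5,u,2.5),"px/mm",e.round(2))
for z in (54,50,46,42,38,34):
    p=P("side",x0,-85,z);print("knob side z",z,p.round(1),*mid("side",p,3.4,u,2.2))
# silhouettes expected for the box
for z in(54,38):
    q=np.array([P("side",x0+a,-85+b,z) for a in(-7,7) for b in(-7,7)]);print("box u range",q[:,0].min()-P("side",x0,-85,z)[0],q[:,0].max()-P("side",x0,-85,z)[0])
    q=np.array([P("side",x0+12.2*np.cos(t),12.2*np.sin(t),z) for t in np.linspace(0,6.28,90)]);print("cyl",q[:,0].min()-P("side",x0,0,z)[0],q[:,0].max()-P("side",x0,0,z)[0])
p=P("top",x0,0,81);print("spacer top",p.round(2),"u",mid("top",p,4.8,u,2.),"v",mid("top",p,4.8,np.array([0.,1]),2.), (P("top",x0+1,0,81)-p).round(3))
np.set_printoptions(linewidth=200)
print(im["top"][203:222,358:374].round(0).astype(int))
for q in [(x0+7,-85,56),(x0-7,-85,56),(x0-7,-85,26),(x0+13,-85,26),(x0-13,-85,26),(x0,-78,56),(x0,-92,56),(x0,-74,26),(x0,-96,26)]: print(q,P("top",*q).round(2))
E
python3 chk.py
```

```text
tcp gauge spacer [57.23 -0.12] knob [ 57.55 -85.71]
spacer side z 78 [351.3 246.3] [-5.91  6.3 ] 0.2 px/mm [ 0.41 -0.07]
spacer side z 70 [351.2 249.1] [-5.4   5.41] 0.01 px/mm [ 0.41 -0.07]
spacer side z 60 [351.1 252.7] [-5.4  5.4] 0.0 px/mm [ 0.41 -0.07]
spacer side z 50 [351.1 256.2] [-5.49  5.31] -0.09 px/mm [ 0.4  -0.07]
spacer side z 40 [351.  259.6] [-5.2   7.61] 1.21 px/mm [ 0.4  -0.07]
knob side z 54 [363.7 276.3] [-4.2   3.39] -0.41
knob side z 50 [363.6 277.7] [-4.2   3.59] -0.3
knob side z 46 [363.6 279.2] [-4.67  3.6 ] -0.54
knob side z 42 [363.5 280.6] [-3.81  3.69] -0.06
knob side z 38 [363.4 282. ] [-3.59  3.79] 0.1
knob side z 34 [363.4 283.4] [-3.8  3.8] -0.0
box u range -4.107485923176398 4.142172178859198
cyl -5.225429678412581 5.231980917440069
box u range -4.0689680973193845 4.103012814385693
cyl -5.180556483934993 5.186938501038867
spacer top [334.92 206.08] u (array([-5.08,  4.72]), np.float64(-0.18)) v (array([-2.96,  4.4 ]), np.float64(0.72)) [ 0.038 -0.382]
[[135 136 146 148 148  99  86 108 113 115 113 116 142 147 148 149]
 [ 95 140 149 149 149  86  85 109
[... 761 characters left out ...]
 152 152]
 [149 151 101  58  49  45  42  43  42  42  41  48 102 143 148 149]
 [ 79 141 141  67  31  30  34  37  38  49  46  50 133 150 151 151]
 [103 140 148 136  71  80  81  82  64  66  39  66 140 150 151 152]
 [138 147 148 147  77 115 114 114 110 115 130 136 146 149 149 149]
 [144 150 151 151  78 111 117 119 116 134 146 148 148 147 146 146]
 [150 150 150 150  77 109 116 118 116 127 147 151 151 151 152 153]]
(64.0, -85, 56) [367.26 208.39]
(50.0, -85, 56) [366.78 213.66]
(50.0, -85, 26) [365.75 215.51]
(70.0, -85, 26) [366.42 208.14]
(44.0, -85, 26) [365.55 217.73]
(57.0, -78, 56) [364.35 210.76]
(57.0, -92, 56) [369.69 211.29]
(57.0, -74, 26) [361.88 212.52]
(57.0, -96, 26) [370.1  213.34]
```

```bash
python3 -c "
from h import *
st();print(bot.finish_job())"
```

```text
t 28.7 tcp [ 501.7 -369.3  207.8] gauge [  57.1 -375.4] rpy [-180.     -0.     -5.88] F_w [-0.5  0.8 -0.5] Fg [-0.6  0.7] open 40.2
the job is handed in; nothing more can be done
None
```

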